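# Set out the sample-preparation place

## Task

Set out the bench for the next sample: stand the small bottle with the black cap halfway between the conical flask and the round filter-paper box, in line with them, and then stand the salt jar straight behind that bottle (on the side away from the robot), about two centimetres clear of it. Put the larger of the two bungs in the middle of the filter box's lid, wide end down, and lay the marker pen on the sloped stand, centred along its ledge and resting against it. Leave the flask, the filter box and the smaller bung where they are.

Things in the scene. Friction and masses are not known exactly. Their poses are not given: they have to be found in the camera images.
- flask: Open conical glass flask with white salt in it, 91 mm across the foot, neck about 40 mm across, 146 mm high; stays where it is. Always set with its x axis along world x. Origin: centre of its underside; z up.
- filter_box: Low round box of filter papers, white lid on a blue base, 73 mm across, lid top 22.5 mm above the worktop; stays where it is. It stands 170 to 190 mm to the left or the right of the flask (along y), centre to centre. Origin: centre of its underside; z up.
- jar: Squat salt jar with wide blue lid, 64 mm across, 75 mm high, straight-sided round body. To be stood behind the bottle (farther along +x), centres about 78 mm apart. Origin: centre of its underside; z up.
- bottle: Small whitish, partly see-through bottle with black screw cap, 48 mm across, 85 mm high; the body is straight-sided up to about 50 mm. To be stood halfway between flask and filter box. Origin: centre of its underside; z up.
- bung_large: Larger of the two bungs: brown, 38 mm across its wide lower end, narrowing upward, 26 mm high, standing on its wide end. To be put on the filter box. Origin: centre of its underside; z up.
- bung_small: Smaller of the two bungs: tan, 26 mm across, 26 mm high; not to be moved. Origin: centre of its underside; z up.
- pen (a point): Marker pen, eight-sided, 134 mm long, white barrel 14.5 mm thick with a black cap 16 mm thick, lying on the worktop. The point is the middle of the pen, on its centre line, 8 mm above what it lies on; x runs along the pen towards the cap; at the start z is up.
- rest (a point): Where the middle of the pen belongs on the fixed sloped stand: aluminium sheet 170 x 90 mm on wire legs, 15 degree slope, low edge (40 mm high) towards the robot. Ledge: two lips 12 mm high, 50 mm long at the ends of the low edge, with a 70 mm gap for fingers. Point: midway along, 8 mm up-slope of the lips, 8 mm off the sheet. x up the slope, y along the ledge, z square to the sheet.
Things that resemble listed ones, but are neither listed nor needed, are in the scene too. What is shaped like the jar but yellow is not meant.

How it is judged:
By the outcome, as a careful person would: the job done as asked, in the order asked, and still so for the second after the job is handed in, with the robot touching nothing.
It also fails if it takes over 112 s, if anything falls off the work surface, if the arm or the gripper's body presses on something with over 40 N, if the wrist force passes 120 N, or if a joint passes its speed limit or range.

## Robot

A 7-joint arm with a two-finger parallel gripper is mounted at the origin on a cart in front of the work surface, level with it; the furniture and walls round the work are solid. World frame = base frame: x ahead of the robot, y to its left, z up, the work surface at z = 0. Lengths are in m, angles in rad, forces in N, time in s.
With the tool pointing down it reaches from about 0.4 to 0.75 m from the base axis. Payload 19.5 kg.
Tool frame: the origin (TCP) lies at the centre of the arm's flange, where the gripper is bolted on; the fingertips stand 173 mm ahead of it and the grasp point (between the pads) lies 155 mm ahead of it; z points along the fingers, y is the line along which they close (so a half turn about z gives the same grasp; the last joint's range is limited). The gripper opens to 85 mm and grips with 20 to 120 N. Pads are 22 mm wide; open, the fingers measure 114 mm over their backs; the gripper's body (76 mm by 85 mm) begins 54 mm behind the grasp point. The pads swing forward as they close: fully open they stand 13 mm farther back than shut.
Start: joints at [1.256, 0.707, -0.028, 1.485, 0.022, 0.951, -0.075], TCP at [0.155, -0.554, 0.405] pointing down, gripper open.
Joint ranges: [-2.71, 2.71], [-0.32, 2.16], [-1.57, 1.52], [0, 2.45], [-1.46, 4.6], [0, 2.02], [-2.83, 2.83]. Speed limits (rad/s): [1.89, 1.89, 2.57, 2.57, 3.01, 3.01, 3.01].

## Interface

Orientations are given as a 3x3 rotation matrix whose columns are the frame's x, y, z axes.
In Python, from bench import sense, get_image, hand_in gives the robot as it stands. The module is installed in compiled form; this text tells all that it offers.
- The arm moves only by the tool play_rows, never from a script. Its argument "increments" is a list of rows, each a list of 5 numbers: the closure, from 0 (fully open) to 1 (shut), then the shift along the world's x, y, z in cm, then the turn about the world's z in degrees. In form: [[grip, dx, dy, dz, twist], ...]. A call has 1 to 12 rows; each row shifts and turns the commanded pose from where the row before left it; what a row does not reach is not made up. A row lasts 1/10 s, in which the tool goes at most 50 mm and 8.59 degrees, less where a joint would pass 70% of its speed; a pose out of reach is approached as far as the arm can. A call is refused whole if a number of a shift passes 5 or a number of a turn 8.59, either way. A call with a gripper value outside its range is refused whole. The fingers move at their own pace and stop on an object; the grip force is fixed at half the most. Time passes only in rows, so rows that do not move let the fingers close. It gives the time, the measured TCP pose, the force, the opening and the grip force at its end, in the units of the state.
- sense(): the state, without advancing time (a new reading comes with each control period).
- get_image(name): name is "side" or "top" or "wrist"; returns a dict with "img" (400x640x3 uint8, red, green, blue), "vfov" (degrees; the focal length in pixels is half the picture's height over the tangent of half this angle, whatever the lens; pixels are square), "cx", "cy" (the principal point, pixels), "R" (3x3) and "t" (3): a world point X has camera coordinates R X + t. Camera axes: x right, y down, z forward; pixel columns grow to the right and rows downward; lengths in m; the calibration is good to about 2 mm. The wrist camera is an equidistant fisheye: a pixel r from the principal point sees the ray r / f radians off the axis. A picture is of the moment at which its call begins. There is no depth.
- hand_in(): hands the job in; it is judged then, once.
The state is a dict: "time": time; "joints": joint angles; "qd": joint speeds; "joint_torque": joint torques, N m; "position": TCP position; "tool_rot": TCP orientation; "force": force on the tool from outside, world axes, zero at the start; "wrist_torque": the same for the moment, N m; "grip_width": finger opening in m; "finger_force": force on a finger pad.
Only numpy, scipy, OpenCV 4.12 (cv2) and the standard library are available. Lean on these libraries where they do the work, as an engineer would, in place of code of your own. Each camera call takes 0.05 s, during which the arm holds its last target. There are 200 camera calls.

## Working session

There is one attempt and no reset: what is moved stays moved. The work goes in short steps, Python scripts to look and compute and a tool call to move; the robot and the scene stay as the last step left them, time stands still between calls to the robot, and variables do not carry over. Pictures are saved under pics/ and viewed, at most 14 in all, crops included, and the job is handed in when it is done.

Besides the shell and the picture viewer there is one more tool, called as name(argument=value, ...) on one line, values as JSON. play_rows: Moves the arm, as the interface text tells. Its arguments: {"type":"object","properties":{"increments":{"type":"array","items":{"type":"array","items":{"type":"number"}}}},"required":["increments"]}

```bash
mkdir -p pics; cat > h.py <<'E'
import numpy as np, cv2
from bench import sense, get_image, hand_in
def save(d,n): cv2.imwrite('pics/'+n, d['img'][:,:,::-1])
def ray(d,u,v):
    f=200/np.tan(np.radians(d['vfov'])/2); R=np.array(d['R']);t=np.array(d['t'])
    a=(u-d['cx']);b=(v-d['cy'])
    if d.get('fish'):
        r=np.hypot(a,b);th=r/f;s=np.sin(th)/max(r,1e-9);c=np.array([a*s,b*s,np.cos(th)])
    else: c=np.array([a/f,b/f,1])
    return -R.T@t, R.T@c
def onz(d,u,v,z):
    o,r=ray(d,u,v); return o+r*(z-o[2])/r[2]
def proj(d,X):
    f=200/np.tan(np.radians(d['vfov'])/2); c=np.array(d['R'])@X+np.array(d['t'])
    if d.get('fish'):
        q=np.hypot(c[0],c[1]);th=np.arctan2(q,c[2]);return d['cx']+f*th*c[0]/q,d['cy']+f*th*c[1]/q
    return d['cx']+f*c[0]/c[2],d['cy']+f*c[1]/c[2]
def cam(n):
    d=get_image(n); d['fish']=(n=='wrist'); return d
E
python3 - <<'E'
from h import *
for n in('top','side','wrist'):
    d=cam(n);save(d,n+'0.png');print(n,d['vfov'],d['cx'],d['cy'],(-np.array(d['R']).T@d['t']).round(3),np.array(d['R']).round(2).tolist())
s=sense();print(s['time'],s['position'],np.round(s['tool_rot'],2).tolist(),s['grip_width'],s['force'])
E
```

```text
top 53.88908092406057 321.70334556486114 198.36231274098012 [0.397 0.053 0.911] [[-0.16, -0.99, -0.0], [-0.96, 0.15, -0.23], [0.23, -0.04, -0.97]]
side 53.141966847421656 323.1137112556276 202.08435523744066 [0.16  0.493 0.661] [[-0.75, -0.66, -0.01], [-0.47, 0.53, -0.71], [0.47, -0.52, -0.71]]
wrist 65.70646984690485 320.84088133407573 200.04358606909142 [ 0.225 -0.534  0.373] [[0.27, -0.96, -0.0], [-0.92, -0.26, 0.28], [-0.27, -0.08, -0.96]]
0.15 [ 0.15490443 -0.55368006  0.40436037] [[0.96, 0.27, -0.0], [0.27, -0.96, 0.0], [-0.0, -0.0, -1.0]] 0.08563069641803223 [-0.21930976  0.60939641 -0.01542699]
```

View pics/top0.png

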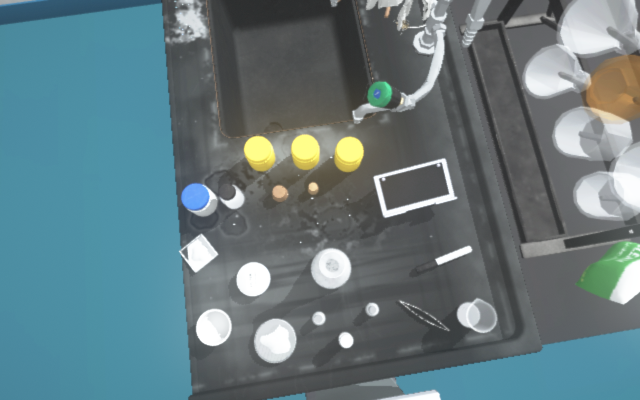

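View pics/side0.png

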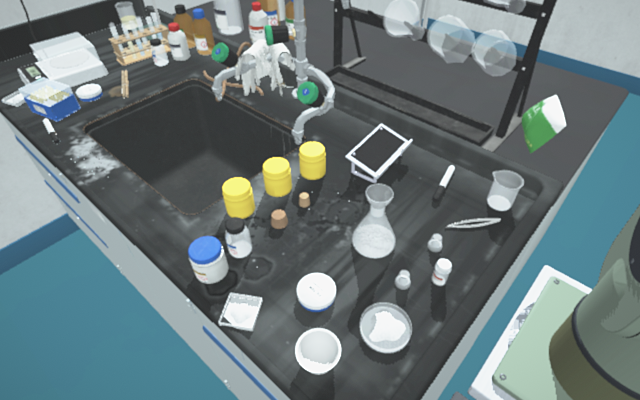

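The top view (robot at the bottom, +y to the left) shows the flask at (331,268), filter box (253,279), blue-lidded jar (197,198), black-capped bottle (231,193), large bung (280,193), small bung (313,188), pen (443,259, cap at lower left) and stand (414,187). The side view agrees: box (317,291), jar (207,258), bottle (237,238), bungs (279,218) and (305,200), stand (380,152), pen (446,180).

```bash
python3 - <<'E'
from h import *
t=cv2.imread('pics/top0.png');s=cv2.imread('pics/side0.png')
a=cv2.resize(t[140:310,170:490],None,fx=2.5,fy=2.5,interpolation=cv2.INTER_CUBIC)
cv2.imwrite('pics/c1.png',a)
b=cv2.resize(s[110:330,180:480],None,fx=2.6,fy=2.6,interpolation=cv2.INTER_CUBIC)
cv2.imwrite('pics/c2.png',b)
E
```

```text
(no output)
```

View pics/c1.png

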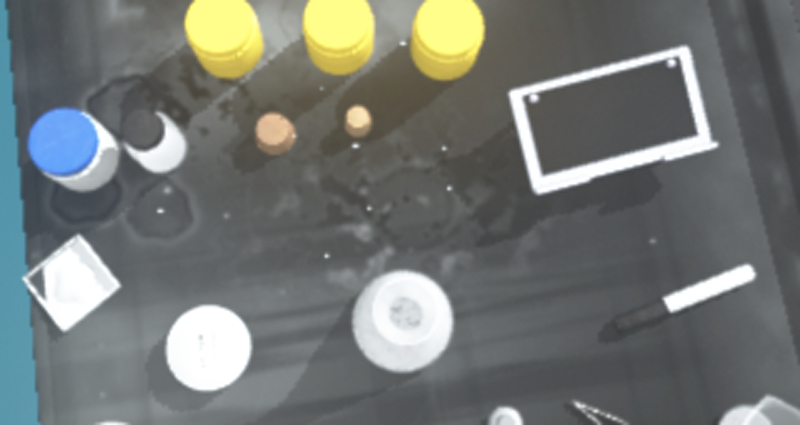

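View pics/c2.png

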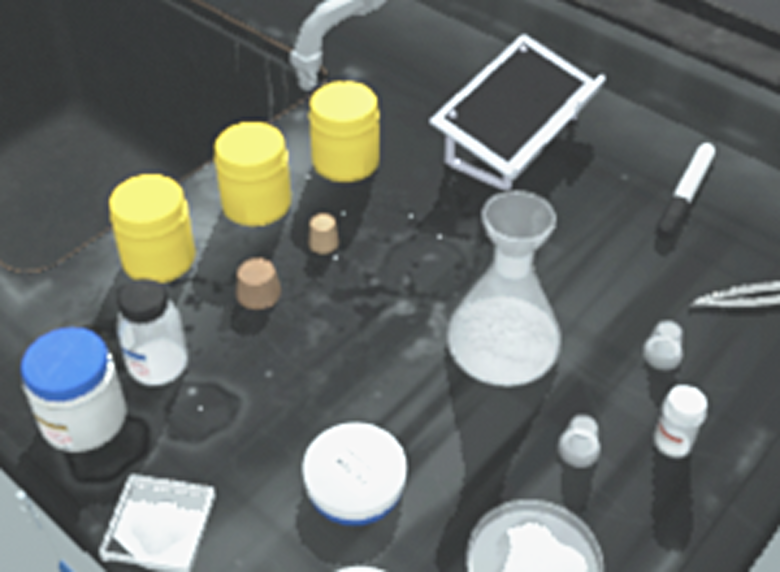

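The crops show the same things larger. In c1 the jar lid centre is at (64,142), cap (142,128), bung tops (273,127) and (358,115), box lid (209,347), flask foot (403,321), pen ends (752,271) and (602,333), stand corners (512,93), (687,48), (716,146) and (538,192).

```bash
python3 - <<'E'
from h import *
import pickle
T=cam('top');S=cam('side');pickle.dump((T,S),open('ts.pkl','wb'))
tp=lambda x,y:(170+x/2.5-.3,140+y/2.5-.3)
sp=lambda x,y:(180+x/2.6-.3,110+y/2.6-.3)
P=dict(jarlid=((64,142),(66,362),.0745),cap=((142,128),(143,299),.085),bigtop=((273,127),(257,270),.026),smalltop=((358,115),(323,219),.026),
 box=((209,347),(355,468),.0225),flaskfoot=((403,321),(504,328),.0),rim=((407,312),(519,214),.146),pen_w=((752,271),(707,149),.008),pen_c=((604,332),(664,228),.008),
 stBL=((512,93),(434,121),.06),stBR=((687,48),(523,40),.063),stFR=((716,146),(602,78),.045),stFL=((538,192),(508,172),.045))
for k,(a,b,z) in P.items():
    o1,r1=ray(T,*tp(*a));o2,r2=ray(S,*sp(*b))
    A=np.array([r1,-r2]).T;l=np.linalg.lstsq(A,o2-o1,rcond=None)[0]
    p,q=o1+l[0]*r1,o2+l[1]*r2
    print(k,'top',onz(T,*tp(*a),z)[:2].round(3),'side',onz(S,*sp(*b),z)[:2].round(3),'tri',((p+q)/2).round(3),'gap',np.linalg.norm(p-q).round(3))
E
```

```text
jarlid top [0.638 0.295] side [0.634 0.295] tri [0.638 0.295 0.072] gap 0.002
cap top [0.637 0.224] side [0.631 0.225] tri [0.637 0.224 0.081] gap 0.003
bigtop top [0.636 0.116] side [0.633 0.113] tri [0.634 0.115 0.027] gap 0.004
smalltop top [0.635 0.036] side [0.634 0.032] tri [0.632 0.035 0.03 ] gap 0.003
box top [0.446 0.199] side [0.443 0.2  ] tri [0.446 0.199 0.019] gap 0.002
flaskfoot top [0.443 0.025] side [0.451 0.009] tri [0.441 0.025 0.022] gap 0.001
rim top [0.442 0.025] side [0.442 0.023] tri [0.441 0.025 0.148] gap 0.001
pen_w top [ 0.436 -0.298] side [ 0.435 -0.297] tri [ 0.436 -0.299  0.006] gap 0.001
pen_c top [ 0.404 -0.152] side [ 0.409 -0.173] tri [ 0.402 -0.148  0.032] gap 0.004
stBL top [ 0.624 -0.103] side [ 0.621 -0.105] tri [ 0.622 -0.104  0.06 ] gap 0.003
stBR top [ 0.64  -0.267] side [ 0.633 -0.261] tri [ 0.641 -0.271  0.055] gap 0.002
stFR top [ 0.55  -0.279] side [ 0.55  -0.281] tri [ 0.549 -0.278  0.048] gap 0.001
stFL top [ 0.534 -0.112] side [ 0.537 -0.107] tri [ 0.536 -0.111  0.042] gap 0.005
```

play_rows(increments=[[0,2.5,4.2,0,4.13],[0,2.5,4.2,0,4.13],[0,2.5,4.2,0,4.13],[0,2.5,4.2,0,4.13],[0,2.5,4.2,0,4.13],[0,2.5,4.2,0,4.13],[0,2.5,4.2,0,4.13],[0,2.5,4.2,0,4.13],[0,2.5,4.2,0,4.13],[0,2.5,4.2,0,4.13],[0,2.5,4.2,0,4.13],[0,2.5,4.2,0,4.13]])

```text
time: 1.45
position: [0.4556, -0.0477, 0.4048]
tool_rot: [[0.417, 0.909, 0.0], [0.909, -0.417, -0.0], [-0.0, 0.0, -1.0]]
force: [0.9, -0.7, 0.3]
grip_width: 0.0857
finger_force: 0.0
```

play_rows(increments=[[0,2.5,4.2,-0.5,4.13],[0,2.5,4.2,-0.5,4.13],[0,2.5,4.2,-0.5,4.13],[0,2.5,4.2,-0.5,4.13],[0,2.5,4.2,-0.5,4.13],[0,2.0,4.2,-0.5,4.13],[0,0,0,0,0],[0,0,0,0,0]])

```text
time: 2.25
position: [0.5998, 0.2028, 0.374]
tool_rot: [[-0.0, 1.0, -0.001], [1.0, 0.0, -0.0], [-0.0, -0.001, -1.0]]
force: [-0.3, -0.8, -0.3]
grip_width: 0.0857
finger_force: 0.0
```

```bash
python3 - <<'E'
from h import *
d=cam('wrist');save(d,'w1.png')
s=sense();print(s['time'],s['position'],np.round(s['tool_rot'],3).tolist(),np.round(s['joints'],2))
for n,X in dict(cap=(.637,.224,.085),jar=(.638,.295,.075),big=(.634,.115,.026),box=(.446,.199,.0225),rim=(.441,.025,.146)).items(): print(n,np.round(proj(d,np.array(X)),0))
E
```

```text
2.3 [0.59983089 0.20178882 0.37443045] [[0.001, 1.0, -0.001], [1.0, -0.001, -0.001], [-0.001, -0.001, -1.0]] [-0.25  0.84 -0.27  1.29  0.24  1.05 -0.56]
cap [365. 171.]
jar [366.  88.]
big [351. 256.]
box [186. 184.]
rim [169. 376.]
```

View pics/w1.png

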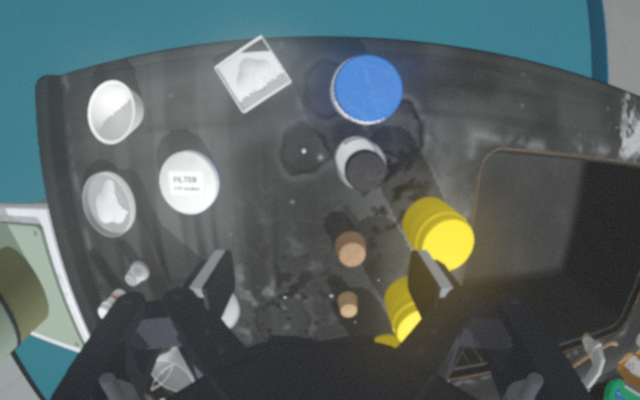

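The wrist view shows the jar lid at (367,89), bottle cap (366,168), large bung (351,248), small bung (347,304) and box lid (189,182), all close to the predicted pixels. I'll refine these with masks.

```bash
cat >> h.py <<'E'
def blob(d,mask,near,r=60):
    n,l,st,c=cv2.connectedComponentsWithStats(mask.astype(np.uint8))
    b=max((i for i in range(1,n) if np.hypot(*(c[i]-near))<r),key=lambda i:st[i,4])
    cnt=max(cv2.findContours((l==b).astype(np.uint8),cv2.RETR_EXTERNAL,cv2.CHAIN_APPROX_NONE)[0],key=len)
    return cv2.fitEllipse(cv2.convexHull(cnt)),c[b]
E
python3 - <<'E'
from h import *
d=cam('wrist');h=cv2.cvtColor(d['img'],cv2.COLOR_RGB2HSV);H,S,V=[h[...,i].astype(int) for i in range(3)]
yy,xx=np.mgrid[:400,:640]
near=lambda u,v,r:np.hypot(xx-u,yy-v)<r
for n,m,p,z in (('jar',(H>100)&(H<125)&(S>150)&(V>120)&near(367,89,45),(367,89),.0745),
 ('cap',(V<75)&near(366,168,26),(366,168),.085),('bung',(H<20)&(S>50)&(V>90)&near(351,250,24),(351,250),.02),
 ('box',(S<60)&(V>150)&near(189,182,40),(189,182),.0215)):
    e,c=blob(d,m,p);print(n,np.round(e[0],1),np.round(e[1],1),np.round(c,1),onz(d,*e[0],z).round(4))
E
```

```text
jar [359.5  73. ] [33.  61.4] [358.2  70.2] [0.6332 0.3073 0.0745]
cap [384.6 169.3] [15.1 25.7] [387.6 170.3] [0.6547 0.2248 0.085 ]
bung [350.8 247.4] [32.2 36.4] [350.8 247.4] [0.6342 0.1211 0.02  ]
box [188.7 181. ] [60.4 64.8] [188.7 181.1] [0.4499 0.2012 0.0215]
```

play_rows(increments=[[0,3.7,2.25,0,0],[0,0,0,-4,0],[0,0,0,-4,0],[0,0,0,-4,0],[0,0,0,-3,0],[0,0,0,-2,0],[0,0,0,-1.2,0],[0,0,0,0,0],[0,0,0,0,0]])

```text
time: 3.25
position: [0.6342, 0.2226, 0.1939]
tool_rot: [[0.001, 1.0, 0.001], [1.0, -0.001, 0.0], [0.0, 0.001, -1.0]]
force: [1.3, 0.4, 0.4]
grip_width: 0.0854
finger_force: 0.0
```

play_rows(increments=[[1,0,0,0,0],[1,0,0,0,0],[1,0,0,0,0],[1,0,0,0,0],[1,0,0,0,0],[1,0,0,0,0],[1,0,0,0,0],[1,0,0,0,0]])

```text
time: 4.05
position: [0.6341, 0.2229, 0.1938]
tool_rot: [[0.001, 1.0, 0.001], [1.0, -0.001, 0.0], [0.0, 0.001, -1.0]]
force: [-1.2, -0.5, 11.2]
grip_width: 0.0453
finger_force: 61.6
```

play_rows(increments=[[1,0,0,2,0],[1,0,0,3,0],[1,0,0,1,0],[1,-3,-1.7,0,0],[1,-3,-1.9,0,0],[1,-3,-1.9,0,0],[1,-3,-1.9,0,0],[1,-3,-1.9,0,0],[1,-3,-1.4,0,0],[1,-1,-0.5,0,0],[1,0,0,0,0],[1,0,0,0,0]])

```text
time: 5.25
position: [0.4445, 0.1112, 0.2527]
tool_rot: [[0.0, 1.0, 0.001], [1.0, -0.0, 0.0], [0.0, 0.001, -1.0]]
force: [0.4, -0.1, -1.0]
grip_width: 0.045
finger_force: 61.6
```

```bash
python3 - <<'E'
from h import *
T=cam('top');S=cam('side');w=cam('wrist')
a=cv2.resize(T['img'][150:330,180:440],None,fx=1.54,fy=1.54);b=S['img'][180:380,220:480];c=w['img']
b=cv2.resize(b,(400,308));a=cv2.resize(a,(400,277))
im=np.zeros((600,800,3),np.uint8);im[:277,:400]=a;im[:308,400:]=b;im[308:558,200:600]=cv2.resize(c,(400,250))
cv2.imwrite('pics/m1.png',im[:,:,::-1]);s=sense();print(s['position'],s['grip_width'],s['force'])
E
```

```text
[0.44438509 0.11116539 0.25254743] 0.04529252445581958 [-0.47009709 -0.25922113 -0.41455699]
```

View pics/m1.png

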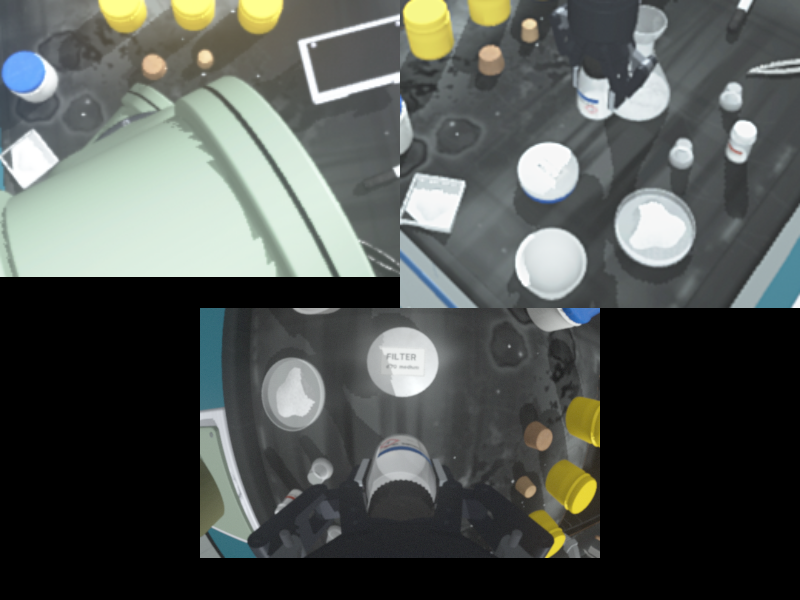

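The composite shows the bottle held upright between the fingers, above its gap. In the wrist view the box lid is at full-image pixel (325,86) and the bottle is in line with it in column.

```bash
python3 - <<'E'
from h import *
d=cam('wrist');h=cv2.cvtColor(d['img'],cv2.COLOR_RGB2HSV);H,S,V=[h[...,i].astype(int) for i in range(3)]
yy,xx=np.mgrid[:400,:640]
e,c=blob(d,(S<60)&(V>150)&(np.hypot(xx-325,yy-86)<66),(325,86))
print(np.round(e[0],1),np.round(e[1],1),onz(d,*e[0],.0225).round(4))
# bottle silhouette rows
m=(V>110)&(S<60)
for r in range(195,290,8):
    c=np.where(m[r,270:380])[0]+270
    print(r,c.min() if len(c) else 0,c.max() if len(c) else 0)
col=np.where(m[:,325])[0];print(col[col>160][:3])
p=sense()['position']
# predict base circle for bottle centred at tcp (bottom z = tcp-.194)
for dy in (0,.0015,.003): print(dy,np.round(proj(d,np.array([p[0],p[1]+dy+.024,p[2]-.1938])),1))
E
```

```text
[324.8  85.9] [111.5 114.3] [0.4474 0.1994 0.0225]
195 0 0
203 308 335
211 294 348
219 287 357
227 283 362
235 280 365
243 277 379
251 276 379
259 274 379
267 272 372
275 270 375
283 270 376
[203 204 205]
0 [319.8 200.4]
0.0015 [319.8 197.7]
0.003 [319.8 195.1]
```

play_rows(increments=[[1,-0.1,0.1,-2,0],[1,0,0,-2,0],[1,0,0,-1,0],[1,0,0,-0.5,0],[1,0,0,-0.3,0],[1,0,0,0,0],[1,0,0,0,0]])

```text
time: 6.15
position: [0.443, 0.1118, 0.1951]
tool_rot: [[0.001, 1.0, 0.001], [1.0, -0.001, 0.0], [0.0, 0.001, -1.0]]
force: [-0.4, -0.5, -1.0]
grip_width: 0.0453
finger_force: 61.6
```

play_rows(increments=[[0.6,0,0,0,0],[0.3,0,0,0,0],[0,0,0,0,0],[0,0,0,0,0],[0,0,0,0,0],[0,0,0,0,0]])

```text
time: 6.75
position: [0.4428, 0.1118, 0.1947]
tool_rot: [[0.0, 1.0, -0.0], [1.0, -0.0, -0.0], [-0.0, -0.0, -1.0]]
force: [0.4, 0.1, 0.8]
grip_width: 0.0854
finger_force: 0.0
```

play_rows(increments=[[0,0,0,3,0],[0,0,0,4,0],[0,0,0,4,8.5],[0,0,0,4,8.5],[0,3,2.8,1,8.5],[0,3,2.8,0,8.5],[0,3,2.8,0,8.5],[0,3,2.8,0,8.5],[0,3,2.8,0,8.5],[0,3,2.8,0,8.5],[0,1.5,1.5,0,8.5],[0,0,0,0,8.5]])

```text
time: 7.95
position: [0.6376, 0.296, 0.3532]
tool_rot: [[-0.996, 0.084, -0.001], [0.084, 0.996, 0.0], [0.001, 0.0, -1.0]]
force: [0.5, -0.8, -0.0]
grip_width: 0.0852
finger_force: 0.0
```

play_rows(increments=[[0,0,0,0,5],[0,0,0,0,0],[0,0,0,0,0]])

```text
time: 8.25
position: [0.6371, 0.294, 0.3546]
tool_rot: [[-1.0, 0.007, -0.0], [0.007, 1.0, -0.0], [0.0, -0.0, -1.0]]
force: [-0.2, -0.1, -0.2]
grip_width: 0.0851
finger_force: 0.0
```

```bash
python3 - <<'E'
from h import *
d=cam('wrist');t=cam('top')
im=np.zeros((600,800,3),np.uint8);im[:350,:560]=cv2.resize(d['img'],(560,350));im[350:600,:400]=cv2.resize(t['img'],(400,250))
cv2.imwrite('pics/m2.png',im[:,:,::-1]);s=sense();print(s['position'],np.round(s['tool_rot'],3).tolist(),np.round(s['joints'],2))
for n,X in dict(cap=(.444,.112,.085),jar=(.638,.295,.075),rim=(.441,.025,.146)).items(): print(n,np.round(proj(d,np.array(X)),0),np.round(proj(t,np.array(X)),0))
E
```

```text
[0.63709143 0.29405925 0.3547934 ] [[-1.0, 0.007, 0.0], [0.007, 1.0, -0.0], [-0.0, -0.0, -1.0]] [-0.25  1.04 -0.71  0.97  0.62  1.31  0.73]
cap [118.  -2.] [290. 272.]
jar [322. 199.] [195. 196.]
rim [13. 10.] [333. 265.]
```

View pics/m2.png

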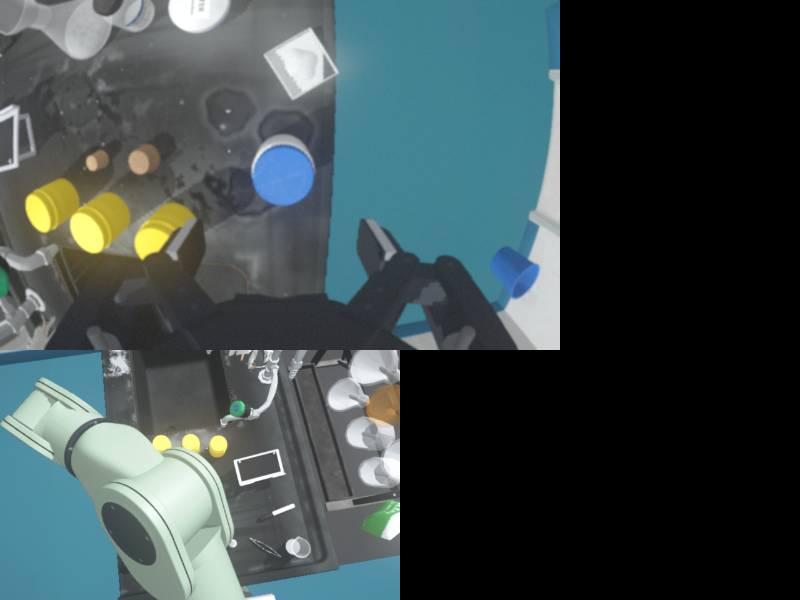

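The jar lid at wrist pixel (323,198) matches the prediction of (322,199), and the bottle stands next to the flask. I'll go down on the jar.

play_rows(increments=[[0,0.1,0.1,-4,0],[0,0,0,-4,0],[0,0,0,-4,0],[0,0,0,-3,0],[0,0,0,-1.5,0],[0,0,0,-0.6,0],[0,0,0,0,0],[0,0,0,0,0]])

```text
time: 9.15
position: [0.6385, 0.2953, 0.1853]
tool_rot: [[-1.0, 0.005, 0.002], [0.005, 1.0, 0.001], [-0.002, 0.001, -1.0]]
force: [-0.3, 0.2, 0.3]
grip_width: 0.0851
finger_force: 0.0
```

play_rows(increments=[[1,0,0,0,0],[1,0,0,0,0],[1,0,0,0,0],[1,0,0,0,0],[1,0,0,0,0],[1,0,0,0,0],[1,0,0,0,0]])

```text
time: 9.85
position: [0.6384, 0.2954, 0.1852]
tool_rot: [[-1.0, 0.005, 0.002], [0.005, 1.0, 0.001], [-0.002, 0.001, -1.0]]
force: [-1.7, -0.9, 10.0]
grip_width: 0.0619
finger_force: 65.3
```

play_rows(increments=[[1,0,0,2,0],[1,0,0,3,0],[1,0,0,3,0],[1,-1.5,-3,0,0],[1,-1.5,-3,0,0],[1,-1.5,-3,0,0],[1,-1.5,-3,0,0],[1,-1.5,-3,0,0],[1,-1.5,-2.3,0,0],[1,-0.3,-1,0,0],[1,0,0,0,0],[1,0,0,0,0]])

```text
time: 11.05
position: [0.5456, 0.113, 0.2644]
tool_rot: [[-1.0, 0.004, 0.001], [0.004, 1.0, 0.001], [-0.001, 0.001, -1.0]]
force: [0.1, 0.9, -1.3]
grip_width: 0.0622
finger_force: 65.8
```

```bash
python3 - <<'E'
from h import *
d=cam('wrist');save(d,'w3.png');s=sense();print(s['position'],s['grip_width'])
p=s['position']
for n,X in dict(cap=(.444,.112,.085),capf=(.444-.015,.112,.085),jarnear=(p[0]-.032,p[1],p[2]-.1852),rim=(.441,.025,.146),box=(.4465,.1995,.0225)).items(): print(n,np.round(proj(d,np.array(X)),0))
E
```

```text
[0.54551505 0.11333615 0.26412081] 0.062428356444298554
cap [317.  49.]
capf [317.  19.]
jarnear [321. 188.]
rim [71. 42.]
box [443.  76.]
```

View pics/w3.png

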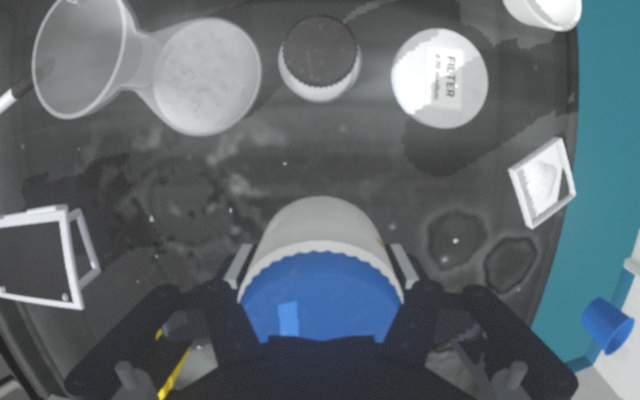

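In the wrist view the cap is at (319,49) against a predicted (317,49), so the bottle is at about (0.444, 0.1125). The box is at (439,79), close to its prediction, and the jar is held upright.

play_rows(increments=[[1,-2.4,-0.1,0,0],[1,0,0,-3,0],[1,0,0,-2,0],[1,0,0,-1.5,0],[1,0,0,-0.8,0],[1,0,0,-0.4,0],[1,0,0,0,0],[1,0,0,0,0]])

```text
time: 11.9
position: [0.5213, 0.1112, 0.1873]
tool_rot: [[-1.0, 0.004, 0.001], [0.004, 1.0, 0.0], [-0.001, 0.0, -1.0]]
force: [0.5, 0.0, -1.2]
grip_width: 0.0622
finger_force: 65.8
```

play_rows(increments=[[0.5,0,0,0,0],[0.2,0,0,0,0],[0,0,0,0,0],[0,0,0,0,0],[0,0,0,0,0]])

```text
time: 12.4
position: [0.5211, 0.1111, 0.1868]
tool_rot: [[-1.0, 0.004, 0.0], [0.004, 1.0, 0.0], [-0.0, 0.0, -1.0]]
force: [-0.6, 0.3, -0.1]
grip_width: 0.0853
finger_force: 0.0
```

play_rows(increments=[[0,0,0,3,0],[0,0,0,4,0],[0,0,0,4,-8.5],[0,0,0,4,-8.5],[0,2,0,0,-8.5],[0,2,0,0,-8.5],[0,2,0,0,-8.5],[0,2,0,0,-8.5],[0,2,0.2,0,-8.5],[0,1.3,0.2,0,-8.5],[0,0,0,0,-8.5],[0,0,0,0,-8.5]])

```text
time: 13.6
position: [0.6342, 0.1153, 0.3364]
tool_rot: [[-0.077, 0.997, -0.0], [0.997, 0.077, -0.0], [-0.0, -0.0, -1.0]]
force: [-0.3, 0.5, -0.3]
grip_width: 0.086
finger_force: 0.0
```

play_rows(increments=[[0,0,0,0,-4.8],[0,0,0,0,0],[0,0,0,0,0]])

```text
time: 13.9
position: [0.6341, 0.1152, 0.3367]
tool_rot: [[-0.002, 1.0, -0.0], [1.0, 0.002, -0.0], [-0.0, -0.0, -1.0]]
force: [0.2, -0.2, -0.3]
grip_width: 0.0852
finger_force: 0.0
```

```bash
python3 - <<'E'
from h import *
d=cam('wrist');save(d,'w4.png');s=sense();print(s['position'],np.round(s['tool_rot'],3).tolist())
p=s['position']
for n,X in dict(cap=(.444,.112,.085),jar=(.522,.1115,.075),big=(.634,.115,.026),bigbase=(.634,.115,0),box=(.4465,.199,.0225),sm=(.633,.034,.026)).items(): print(n,np.round(proj(d,np.array(X)),0))
E
```

```text
[0.63408686 0.11512282 0.33665551] [[-0.002, 1.0, -0.0], [1.0, 0.002, -0.0], [-0.0, -0.0, -1.0]]
cap [109. 210.]
jar [187. 209.]
big [321. 189.]
bigbase [321. 183.]
box [137. 110.]
sm [319. 266.]
```

View pics/w4.png

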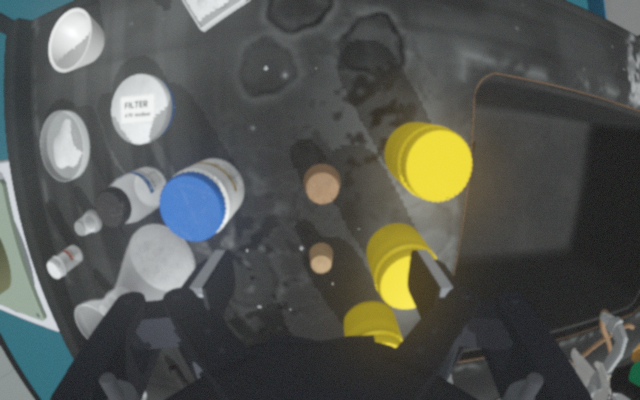

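The large bung at (322,184) is where predicted. The jar lid (193,206) and bottle cap (113,207) are in line, about 80 mm apart. I'll go down on the bung.

play_rows(increments=[[0,0,0.05,-4,0],[0,0,0,-4,0],[0,0,0,-4,0],[0,0,0,-2.5,0],[0,0,0,-1.2,0],[0,0,0,-0.4,0],[0,0,0,0,0],[0,0,0,0,0]])

```text
time: 14.75
position: [0.6345, 0.1157, 0.1771]
tool_rot: [[0.001, 1.0, 0.002], [1.0, -0.001, 0.0], [0.0, 0.002, -1.0]]
force: [-0.2, 0.7, -0.7]
grip_width: 0.0855
finger_force: 0.0
```

play_rows(increments=[[1,0,0,0,0],[1,0,0,0,0],[1,0,0,0,0],[1,0,0,0,0],[1,0,0,0,0],[1,0,0,0,0],[1,0,0,0,0],[1,0,0,0,0],[1,0,0,0,0]])

```text
time: 15.65
position: [0.6342, 0.1157, 0.1764]
tool_rot: [[0.001, 1.0, 0.001], [1.0, -0.001, -0.0], [-0.0, 0.001, -1.0]]
force: [-3.2, -0.5, 11.3]
grip_width: 0.0329
finger_force: 58.8
```

play_rows(increments=[[1,0,0,1,0],[1,0,0,3,0],[1,0,0,4,0],[1,0,0,3,0],[1,-3,1.4,0,0],[1,-3,1.4,0,0],[1,-3,1.4,0,0],[1,-3,1.4,0,0],[1,-3,1.4,0,0],[1,-3,1.3,0,0],[1,-0.8,0,0,0],[1,0,0,0,0]])

```text
time: 16.85
position: [0.4457, 0.1989, 0.2863]
tool_rot: [[-0.001, 1.0, 0.0], [1.0, 0.001, -0.0], [-0.0, 0.0, -1.0]]
force: [0.3, -0.2, -0.4]
grip_width: 0.0328
finger_force: 59.2
```

play_rows(increments=[[1,0,0,-1,0],[1,0,0,0,0],[1,0,0,0,0]])

```text
time: 17.15
position: [0.4466, 0.1982, 0.2752]
tool_rot: [[0.002, 1.0, -0.001], [1.0, -0.002, -0.001], [-0.001, -0.001, -1.0]]
force: [0.9, -0.7, 0.2]
grip_width: 0.0332
finger_force: 59.2
```

```bash
python3 - <<'E'
from h import *
d=cam('wrist');save(d,'w5.png');s=sense();print(s['position'],s['grip_width'])
p=s['position']
for n,X in dict(box=(.4465,.199,.0225),bungfar=(p[0],p[1]+.019,p[2]-.1764),bungtop=(p[0],p[1],p[2]-.15)).items(): print(n,np.round(proj(d,np.array(X)),0))
E
```

```text
[0.44655636 0.19831001 0.27544803] 0.03300842588630705
box [320. 207.]
bungfar [320. 220.]
bungtop [320. 280.]
```

View pics/w5.png

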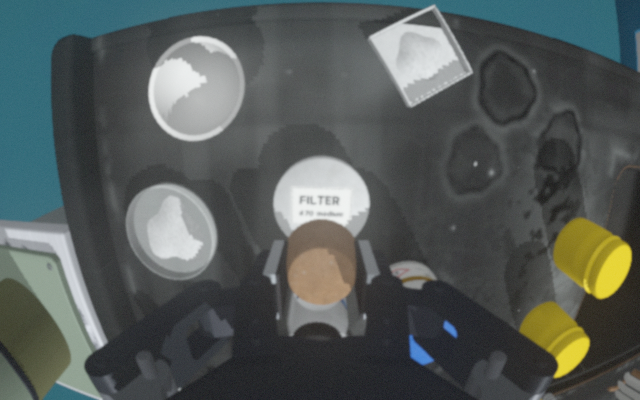

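The bung is held upright, with its top at (321,277) and far edge at row 220. The box lid spans columns 273–371, centre (322,204), so a shift of about +1 mm in x and +1.5 mm in y is needed.

play_rows(increments=[[1,0.1,0.15,-3,0],[1,0,0,-2,0],[1,0,0,-1.5,0],[1,0,0,-0.7,0],[1,0,0,0,0],[1,0,0,0,0]])

```text
time: 17.8
position: [0.4473, 0.2001, 0.2042]
tool_rot: [[0.001, 1.0, 0.001], [1.0, -0.001, 0.0], [0.0, 0.001, -1.0]]
force: [0.4, -0.5, 1.0]
grip_width: 0.0329
finger_force: 59.2
```

```bash
python3 - <<'E'
from h import *
d=cam('wrist');S=cam('side');s=sense();print(s['position'],s['grip_width'],s['force'])
im=np.zeros((400,800,3),np.uint8);im[:,:400]=cv2.resize(d['img'][80:330,200:450],(400,400));im[:,400:]=cv2.resize(S['img'][200:340,220:360],(400,400))
cv2.imwrite('pics/m6.png',im[:,:,::-1])
E
```

```text
[0.44732505 0.2001263  0.2044003 ] 0.032793701233181496 [1.18235874 0.34346141 0.77399963]
```

View pics/m6.png

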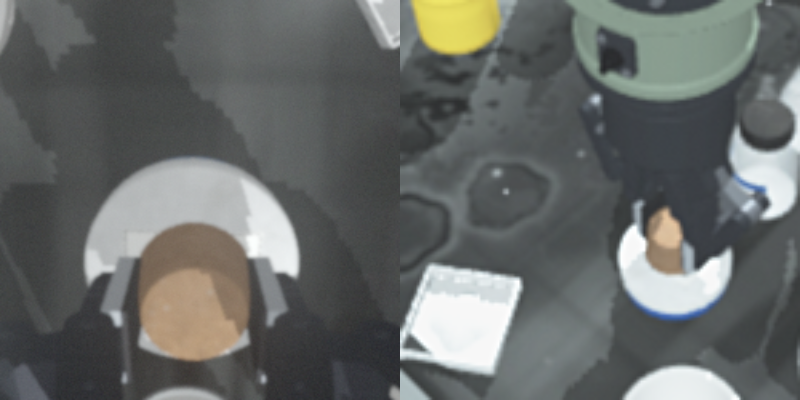

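The bung is just above the lid and straight. The bung spans crop columns 139–250 with its far edge at row 222. The lid spans columns 84–300 with its top at row 157. I'll work out the offset numerically.

```bash
python3 - <<'E'
from h import *
d=cam('wrist');p=np.array(sense()['position'])
u=lambda x,y:(200+x/1.6,80+y/1.6)
zl=.0225;zb=p[2]-.1764
print('lid top edge y',onz(d,*u(192,157),zl)-[0,.0365,0],'lid L/R',onz(d,*u(84,255),zl),onz(d,*u(300,255),zl))
print('bung base centre',onz(d,*u(194.5,222),zb)-[0,.019,0],p, zb)
V=cv2.cvtColor(d['img'],cv2.COLOR_RGB2HSV)[...,2].astype(int);print(V[170:186,320],V[210:228,321])
th=np.linspace(0,2*np.pi,9)
print(np.round([proj(d,p*[1,1,0]+[.019*np.cos(a),.019*np.sin(a),zb]) for a in (0,np.pi/2,np.pi)],1))
E
```

```text
lid top edge y [0.44752404 0.20264279 0.0225    ] lid L/R [0.41105156 0.2057306  0.0225    ] [0.48378104 0.20562657 0.0225    ]
bung base centre [0.44826885 0.20066134 0.02794234] [0.44730655 0.20013828 0.20434234] 0.02794233598431084
[ 76  76  78  81  79  80  86 108 133 153 163 170 173 178 187 191] [190 190 191 190 190 191 190 187 171 148 130 126 124 125 125 128 126 129]
[[356.1 253.6]
 [319.6 219.7]
 [283.4 253.7]]
```

play_rows(increments=[[1,0,0.15,0,0],[1,0,0,-0.3,0],[1,0,0,-0.2,0],[1,0,0,-0.05,0],[1,0,0,0,0],[1,0,0,0,0]])

```text
time: 18.55
position: [0.4471, 0.2017, 0.1988]
tool_rot: [[0.001, 1.0, 0.001], [1.0, -0.001, -0.0], [-0.0, 0.001, -1.0]]
force: [-3.5, -0.7, 21.7]
grip_width: 0.0325
finger_force: 62.5
```

play_rows(increments=[[1,0,0,0.1,0],[0.7,0,0,0,0],[0.5,0,0,0,0],[0.2,0,0,0,0],[0,0,0,0,0],[0,0,0,0,0],[0,0,0,2,0],[0,0,0,3,0],[0,0,0,4,0],[0,0,0,4,0],[0,0,0,0,0],[0,0,0,0,0]])

```text
time: 19.75
position: [0.4472, 0.2015, 0.3296]
tool_rot: [[0.001, 1.0, 0.001], [1.0, -0.001, 0.0], [0.0, 0.001, -1.0]]
force: [-0.2, -0.2, -1.4]
grip_width: 0.0857
finger_force: 0.0
```

```bash
python3 - <<'E'
from h import *
d=cam('wrist');save(d,'w7.png');s=sense();print(s['position'],s['joints'])
E
```

```text
[0.4470431  0.20149281 0.32883382] [-0.34140881  0.70830433 -0.26139637  1.8790763   0.30571233  0.59349013
 -0.79880241]
```

View pics/w7.png

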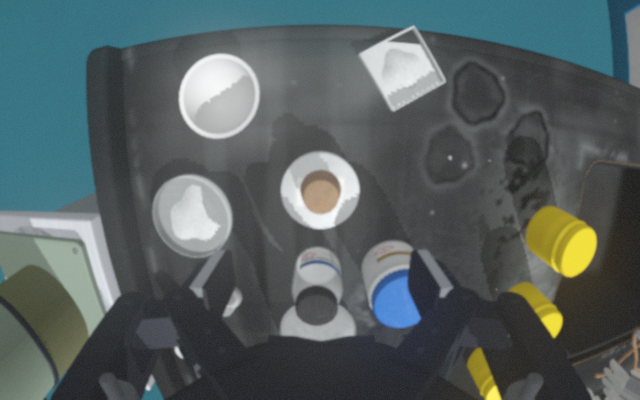

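The bung stands on its wide end at the middle of the lid: bung (321,191), lid (320,190). The bottle (317,305) is in line between box and flask, with the jar behind it. Next is the pen, using the stored top and side pictures.

```bash
python3 - <<'E'
from h import *
import pickle
T,S=pickle.load(open('ts.pkl','rb'))
yy,xx=np.mgrid[:400,:640]
for n,d,box in (('top',T,(405,485,235,285)),('side',S,(420,475,155,215))):
    V=cv2.cvtColor(d['img'],cv2.COLOR_RGB2HSV)[...,2].astype(int)
    x0,x1,y0,y1=box;in_=(xx>x0)&(xx<x1)&(yy>y0)&(yy<y1)
    for k,m in (('white',(V>140)&in_),):
        nn,l,st,c=cv2.connectedComponentsWithStats(m.astype(np.uint8));b=1+np.argmax(st[1:,4])
        pts=np.argwhere(l==b)[:,::-1].astype(float)
        W=np.array([onz(d,*p,.009)[:2] for p in pts]);mu=W.mean(0)
        w,v=np.linalg.eigh(np.cov((W-mu).T));a=v[:,1];a=a*np.sign(a[1])
        pr=(W-mu)@a;e=mu+a*pr.min();print(n,k,st[b],'axis',a.round(3),np.degrees(np.arctan2(a[1],a[0])).round(1),'len',np.ptp(pr).round(3),'w',np.ptp((W-mu)@v[:,0]).round(3),'end',e.round(4),'mid',(e+a*.067).round(4))
E
```

```text
top white [435 245  38  20 289] axis [-0.207  0.978] 101.9 len 0.089 w 0.017 end [ 0.4373 -0.2996] mid [ 0.4235 -0.234 ]
side white [439 165  16  23 166] axis [-0.218  0.976] 102.6 len 0.089 w 0.018 end [ 0.4369 -0.3044] mid [ 0.4223 -0.239 ]
```

play_rows(increments=[[0,0,0,4,0],[0,0,0,3,0],[0,0,-3,0,0],[0,0,-4,0,0],[0,0,-4,0,0],[0,0,-4,0,0],[0,0,-4,0,0],[0,0,-4,0,0],[0,0,-4,0,0],[0,0,-4,0,0],[0,0,-4,0,0],[0,0,-4,0,0]])

```text
time: 21.0
position: [0.4469, -0.1901, 0.398]
tool_rot: [[0.001, 1.0, -0.002], [1.0, -0.001, 0.001], [0.001, -0.002, -1.0]]
force: [1.1, 1.0, 0.8]
grip_width: 0.0853
finger_force: 0.0
```

play_rows(increments=[[0,-1.2,-2.3,-2,6],[0,-1.2,-2.3,-2,6],[0,0,0,-3,0],[0,0,0,0,0],[0,0,0,0,0]])

```text
time: 21.5
position: [0.4235, -0.2338, 0.3291]
tool_rot: [[-0.208, 0.978, -0.001], [0.978, 0.208, 0.001], [0.001, -0.001, -1.0]]
force: [-0.7, 0.6, 0.3]
grip_width: 0.0852
finger_force: 0.0
```

```bash
python3 - <<'E'
from h import *
d=cam('wrist');save(d,'w8.png');s=sense();print(s['position'],np.round(s['tool_rot'],3).tolist())
V=cv2.cvtColor(d['img'],cv2.COLOR_RGB2HSV)[...,2].astype(int)
m=(V>140);m[260:]=0
print(np.round([proj(d,np.array(X)) for X in ((.437,-.3,.008),(.4235,-.234,.008),(.4095,-.168,.008))],0))
nn,l,st,c=cv2.connectedComponentsWithStats(m.astype(np.uint8))
for b in range(1,nn):
    if st[b,4]<250: continue
    pts=np.argwhere(l==b)[:,::-1].astype(float)
    W=np.array([onz(d,*p,.010)[:2] for p in pts]);mu=W.mean(0)
    w,v=np.linalg.eigh(np.cov((W-mu).T));a=v[:,1];a=a*np.sign(a[1]);pr=(W-mu)@a
    e=mu+a*pr.min();print(st[b],c[b].round(),a.round(3),'len',np.ptp(pr).round(3),'w',np.ptp((W-mu)@v[:,0]).round(3),'end',e.round(4),'mid',(e+a*.067).round(4))
E
```

```text
[ 0.42362018 -0.2337941   0.32978335] [[-0.208, 0.978, 0.0], [0.978, 0.208, 0.0], [0.0, 0.0, -1.0]]
[[321. 250.]
 [321. 187.]
 [321. 116.]]
[    0     0   131   260 29305] [ 57. 127.] [0.144 0.99 ] len 0.44 w 0.335 end [ 0.0342 -0.4944] mid [ 0.0438 -0.4281]
[ 576    0   64   60 3247] [609.  28.] [0.787 0.617] len 0.201 w 0.085 end [0.6857 0.0148] mid [0.7385 0.0561]
[177  50  94  83 842] [226.  87.] [0.647 0.763] len 0.121 w 0.019 end [ 0.272  -0.2074] mid [ 0.3153 -0.1563]
[ 439   66  191  194 8161] [541. 132.] [0.713 0.701] len 0.37 w 0.216 end [ 0.5261 -0.244 ] mid [ 0.5739 -0.197 ]
[ 133  161   86   80 5029] [175. 199.] [0.777 0.629] len 0.112 w 0.08 end [ 0.2311 -0.3131] mid [ 0.2832 -0.271 ]
[ 313  165   17   86 1396] [321. 207.] [-0.212  0.977] len 0.088 w 0.016 end [ 0.4376 -0.2984] mid [ 0.4235 -0.2329]
```

View pics/w8.png

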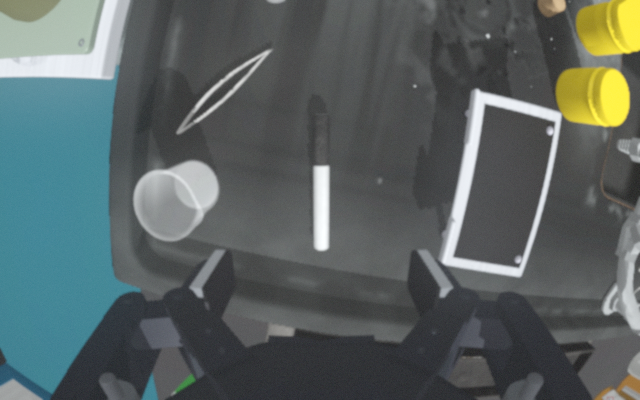

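The pen lies at columns 313–329, white end at row 250, white/cap border at row 165, squared up with the gripper. The stand's corners are at (478,92), (560,112), (521,275) and (443,263). I'll close on the pen now and refine the stand from masks.

```bash
python3 - <<'E'
from h import *
import pickle
T,S=pickle.load(open('ts.pkl','rb'))
w=cam('wrist');pickle.dump(w,open('w8.pkl','wb'))
def corners(d,box):
    h=cv2.cvtColor(d['img'],cv2.COLOR_RGB2HSV);m=((h[...,2]>140)&(h[...,1]<50)).astype(np.uint8)
    x0,x1,y0,y1=box;k=np.zeros_like(m);k[y0:y1,x0:x1]=m[y0:y1,x0:x1]
    c=max(cv2.findContours(k,cv2.RETR_EXTERNAL,cv2.CHAIN_APPROX_NONE)[0],key=len);hull=cv2.convexHull(c)
    e=1
    while len(cv2.approxPolyDP(hull,e,True))>4:e+=.5
    return cv2.approxPolyDP(hull,e,True)[:,0],e
ct,e1=corners(T,(365,465,150,225));cw,e2=corners(w,(435,570,80,285));cs,e3=corners(S,(340,418,118,190))
print(ct.tolist(),e1);print(cw.tolist(),e2);print(cs.tolist(),e3)
def tri(a,b):
    o1,r1=ray(T,*a);o2,r2=ray(w,*b);l=np.linalg.lstsq(np.array([r1,-r2]).T,o2-o1,rcond=None)[0]
    p,q=o1+l[0]*r1,o2+l[1]*r2;return (p+q)/2,np.linalg.norm(p-q)
# match by nearest projected onto z=.05
for a in ct:
    A=onz(T,*map(float,a),.05);b=min(cw,key=lambda b:np.linalg.norm(onz(w,*map(float,b),.05)-A))
    p,g=tri(a,b);print(a,b,'top@.05',A.round(4)[:2],'w@.05',onz(w,*map(float,b),.05).round(4)[:2],'tri',p.round(4),g.round(4))
E
```

```text
[[446, 160], [457, 198], [383, 216], [375, 175]] 3.0
[[475, 88], [560, 113], [519, 276], [439, 259]] 6.0
[[382, 123], [412, 140], [373, 182], [345, 155]] 7.5
[446 160] [519 276] top@.05 [ 0.6403 -0.2749] w@.05 [ 0.6536 -0.2748] tri [ 0.6348 -0.2669  0.0693] 0.0014
[457 198] [439 259] top@.05 [ 0.5487 -0.2788] w@.05 [ 0.5458 -0.2689] tri [ 0.5502 -0.2768  0.0427] 0.009
[383 216] [475  88] top@.05 [ 0.5346 -0.1066] w@.05 [ 0.5325 -0.11  ] tri [ 0.536  -0.1082  0.0424] 0.0005
[375 175] [560 113] top@.05 [ 0.6307 -0.1069] w@.05 [ 0.6364 -0.0986] tri [ 0.6262 -0.1031  0.0627] 0.0035
```

play_rows(increments=[[0,0,0.05,-4,0],[0,0,0,-4,0],[0,0,0,-4,0],[0,0,0,-2,0],[0,0,0,-1,0],[0,0,0,-0.2,0],[0,0,0,0,0],[0,0,0,0,0]])

```text
time: 22.4
position: [0.4234, -0.2341, 0.1784]
tool_rot: [[-0.207, 0.978, 0.002], [0.978, 0.207, -0.001], [-0.001, 0.001, -1.0]]
force: [0.5, -0.3, -0.0]
grip_width: 0.085
finger_force: 0.0
```

play_rows(increments=[[1,0,0,0,0],[1,0,0,0,0],[1,0,0,0,0],[1,0,0,0,0],[1,0,0,0,0],[1,0,0,0,0],[1,0,0,0,0],[1,0,0,0,0],[1,0,0,0,0],[1,0,0,0,0]])

```text
time: 23.4
position: [0.4232, -0.2338, 0.1774]
tool_rot: [[-0.207, 0.978, 0.0], [0.978, 0.207, -0.0], [-0.0, 0.0, -1.0]]
force: [-0.2, 1.2, 6.6]
grip_width: 0.0123
finger_force: 58.8
```

play_rows(increments=[[1,0,0,1,0],[1,0,0,3,0],[1,0,0,4,0],[1,0,0,3,0],[1,3,1,0,-3.4],[1,3,1,0,-3.4],[1,3,1,0,0],[1,3,1,0,0],[1,1.2,0.1,0,0],[1,0,0,0,0],[1,0,0,0,0]])

```text
time: 24.5
position: [0.5544, -0.1931, 0.2874]
tool_rot: [[-0.09, 0.996, -0.001], [0.996, 0.09, -0.0], [-0.0, -0.001, -1.0]]
force: [-0.2, 0.0, -0.3]
grip_width: 0.0122
finger_force: 58.9
```

```bash
python3 - <<'E'
from h import *
import pickle
d=cam('wrist');pickle.dump(d,open('w9.pkl','wb'));save(d,'w9.png');s=sense();print(s['position'],np.round(s['tool_rot'],3).tolist(),s['grip_width'])
V=cv2.cvtColor(d['img'],cv2.COLOR_RGB2HSV);m=(V[...,2]>140)&(V[...,1]<50)
nn,l,st,c=cv2.connectedComponentsWithStats(m.astype(np.uint8))
for b in range(1,nn):
    if st[b,4]>150: print(st[b],c[b].round())
p=np.array(s['position']);R=np.array(s['tool_rot']);ax=R[:,0]
zc=p[2]-.1782+.008
for k in(-.067,.021,.067): print(k,np.round(proj(d,np.array([p[0],p[1],zc])+ax*(k+.0012)),0))
for X in ((.55,-.277,.045),(.536,-.108,.045),(.633,-.267,.063),(.626,-.103,.063)): print(np.round(proj(d,np.array(X)),0))
E
```

```text
[ 0.55431138 -0.19327417  0.28750515] [[-0.089, 0.996, -0.001], [0.996, 0.089, -0.0], [-0.0, -0.001, -1.0]] 0.012164448108651067
[   0    7   17  139 1379] [ 6. 74.]
[ 85  20  37  30 838] [104.  33.]
[ 298   92  146  194 4673] [389. 139.]
[ 62  97  52  93 932] [ 87. 142.]
[ 581  110   59  244 4635] [609. 254.]
[570 113  14  18 158] [577. 122.]
[  24  213   79   78 3425] [ 64. 246.]
[ 306  223   30  119 3146] [321. 282.]
[291 241  13  42 353] [298. 261.]
[339 241  13  41 329] [344. 260.]
[607 388  30  12 199] [620. 395.]
-0.067 [320. 353.]
0.021 [320. 218.]
0.067 [320. 120.]
[306. 307.]
[304.  90.]
[411. 315.]
[443.  98.]
```

```bash
python3 - <<'E'
from h import *
import pickle
d=pickle.load(open('w9.pkl','rb'))
V=cv2.cvtColor(d['img'],cv2.COLOR_RGB2HSV)[...,2].astype(int)
for r in (94,100,110,120,130,140,150,160,170,180,190,200,210,290,300,310): print(r,V[r,286:345:2])
print('top edge'); print([ (c,int(np.argmax(V[60:140,c]>140)+60)) for c in range(296,450,12)])
print('bottom edge',[ (c,[int(x) for x in V[290:330:3,c]]) for c in range(345,425,16)])
E
```

```text
94 [ 72  72  78  79  77  87 148 215 230 217 197 192 197 205 208 206 207 211
 208 210 211 214 213 215 216 214 217 215 214 215]
100 [ 73  75  76  79  82  87 153 221 240 229 208 205 214 224 225 222 223 226
 225 224 226 228 226 229 228 227 227 225 225 225]
110 [ 78  84  86  90  85  90 151 216 237 229 208 204 214 221 225 222 222 213
 140 105 105 106 104 104 107 104 105 104 105 102]
120 [ 84  85  86  86  87  91 154 214 235 199 100  90  94  93  93  97  98  95
  98  96  94  94  90  90  88  82  84  88  93  92]
130 [ 78  80  80  82  80  82 138 211 210 120  76  80  88  88  82  85  92  95
  95  91  92  94  82  79  73  75  72  82  86  86]
140 [ 68  69  69  69  72  73 121 206 209 114  68  68  72  69  71  80  84  83
  83  86  86  86  85  74  66  68  67  80  84  80]
150 [ 62  62  62  64  63  63 113 203 226 126  62  62  62  68  69  71  68  70
  69  69  67  72  70  71  69  64  70  76  77  73]
160 [ 61  62  63  61  62  64 112 201 222 123  63  65  65  64  70  68  65  66
  72  68  69  70  68  68  63  63  59  76  77  77]
170 [61 62 65 62 61 61 60 59 58 51 60 64 70 71 73 72 74 72 71 72 75 68 64 63
 58 56 5
[... 571 characters left out ...]
 105 163 200 215 227 235 239 243
 248 252 254 250 244 236 193 102  85  83  86  84]
310 [ 73  73  76  79  79  81  89  95 101 116 135 186 196 212 228 237 241 243
 249 253 255 253 246 237 195 117 108  94  84  85]
top edge
[(296, 60), (308, 93), (320, 92), (332, 92), (344, 92), (356, 92), (368, 92), (380, 92), (392, 92), (404, 93), (416, 93), (428, 94), (440, 94)]
bottom edge [(345, [79, 81, 85, 82, 83, 80, 78, 81, 84, 83, 79, 81, 77, 76]), (361, [75, 77, 76, 76, 76, 76, 75, 74, 77, 73, 75, 77, 71, 74]), (377, [71, 70, 71, 69, 67, 68, 70, 69, 68, 71, 69, 66, 66, 68]), (393, [60, 63, 62, 64, 72, 64, 85, 87, 87, 90, 87, 84, 77, 72]), (409, [68, 61, 61, 60, 68, 63, 67, 65, 67, 65, 68, 68, 70, 69])]
```

```bash
python3 - <<'E'
from h import *
import pickle
d=pickle.load(open('w9.pkl','rb'))
V=cv2.cvtColor(d['img'],cv2.COLOR_RGB2HSV)[...,2].astype(int)
print(V[160:172,301],V[86:98,301],V[88:98,325], V[104:114,312])
p=np.array([.5543,-.1933]);a=np.array([-.089,.996]);u=np.array([.996,.089])
for n,c,r,z in (('lipout',298,130,.0516),('lipin',304,130,.0516),('lipin@.04',304,130,.042),('lipend',301,165.5,.0516),('lipcorner',301,91.5,.0516),('side outer',325,91,.048),('side outer far',420,92.5,.06)):
    X=onz(d,c,r,z);q=X[:2]-p;print(n,X.round(4),'along',(q@a).round(4),'upslope',(q@u).round(4))
E
```

```text
[221 221 221 221 215 186 131  76  63  58  61  57] [ 81  87  86  84  97 129 173 207 226 233 236 237] [101  99 106 122 156 189 211 221 226 226] [223 223 222 222 223 222 221 222 222 220]
lipout [ 0.5344 -0.1351  0.0516] along 0.0597 upslope -0.0147
lipin [ 0.5383 -0.1348  0.0516] along 0.0597 upslope -0.0107
lipin@.04 [ 0.5378 -0.1354  0.042 ] along 0.0591 upslope -0.0113
lipend [ 0.5382 -0.1587  0.0516] along 0.0359 upslope -0.013
lipcorner [ 0.5342 -0.1095  0.0516] along 0.0852 upslope -0.0126
side outer [ 0.5497 -0.1077  0.048 ] along 0.0857 upslope 0.0031
side outer far [ 0.6104 -0.1016  0.06  ] along 0.0863 upslope 0.064
```

play_rows(increments=[[1,-0.3,0.07,0,0],[1,0,0,-2.5,0],[1,0,0,-2,0],[1,0,0,-1,0],[1,0,0,-0.5,0],[1,0,0,0,0],[1,0,0,0,0]])

```text
time: 25.25
position: [0.5522, -0.1922, 0.2279]
tool_rot: [[-0.09, 0.996, 0.001], [0.996, 0.09, -0.0], [-0.0, 0.001, -1.0]]
force: [-0.6, 0.0, 0.3]
grip_width: 0.0123
finger_force: 58.9
```

play_rows(increments=[[1,0,0,-0.2,0],[1,0,0,-0.1,0],[1,0,0,0,0]])

```text
time: 25.55
position: [0.5521, -0.1922, 0.2243]
tool_rot: [[-0.09, 0.996, 0.0], [0.996, 0.09, -0.0], [-0.0, 0.0, -1.0]]
force: [-0.7, 0.2, 0.3]
grip_width: 0.0122
finger_force: 58.9
```

play_rows(increments=[[1,0,0,-0.2,0],[1,0,0,0,0],[1,0,0,0,0]])

```text
time: 25.85
position: [0.5522, -0.1922, 0.2222]
tool_rot: [[-0.09, 0.996, 0.0], [0.996, 0.09, -0.0], [-0.0, 0.0, -1.0]]
force: [1.5, -0.4, -0.7]
grip_width: 0.012
finger_force: 58.9
```

play_rows(increments=[[1,0,0,-0.1,0],[1,0,0,0,0],[1,0,0,0,0]])

```text
time: 26.15
position: [0.5523, -0.1921, 0.2213]
tool_rot: [[-0.09, 0.996, 0.001], [0.996, 0.09, -0.0], [-0.0, 0.001, -1.0]]
force: [4.0, -0.0, 0.2]
grip_width: 0.0122
finger_force: 59.0
```

play_rows(increments=[[1,0,0,-0.1,0],[1,0,0,0,0],[1,0,0,0,0]])

```text
time: 26.45
position: [0.5524, -0.1921, 0.2203]
tool_rot: [[-0.09, 0.996, 0.001], [0.996, 0.09, -0.0], [-0.0, 0.001, -1.0]]
force: [5.4, 0.6, 2.6]
grip_width: 0.0122
finger_force: 59.2
```

play_rows(increments=[[1,0.1,0,-0.1,0],[1,0,0,0,0],[1,0,0,0,0]])

```text
time: 26.75
position: [0.553, -0.1921, 0.2195]
tool_rot: [[-0.09, 0.996, -0.0], [0.996, 0.09, -0.0], [-0.0, -0.0, -1.0]]
force: [-0.4, 0.8, 12.3]
grip_width: 0.0124
finger_force: 60.3
```

play_rows(increments=[[1,0,0,-0.1,0],[1,0,0,0,0],[1,0,0,0,0]])

```text
time: 27.05
position: [0.553, -0.1921, 0.2193]
tool_rot: [[-0.09, 0.996, -0.0], [0.996, 0.09, -0.001], [-0.001, -0.0, -1.0]]
force: [-4.3, 2.7, 29.9]
grip_width: 0.0122
finger_force: 62.2
```

play_rows(increments=[[1,0,0,0.15,0],[1,0,0,0,0]])

```text
time: 27.25
position: [0.553, -0.1922, 0.2197]
tool_rot: [[-0.09, 0.996, -0.001], [0.996, 0.09, -0.0], [-0.0, -0.001, -1.0]]
force: [1.3, -0.1, 4.7]
grip_width: 0.0123
finger_force: 59.4
```

play_rows(increments=[[0.75,0,0,0.05,0],[0.75,0,0,0.1,0],[0.75,0,0,0.1,0],[0.75,0,0,0,0],[0.75,0,0,0,0]])

```text
time: 27.75
position: [0.5531, -0.1922, 0.2222]
tool_rot: [[-0.09, 0.996, -0.0], [0.996, 0.09, -0.0], [-0.0, -0.0, -1.0]]
force: [0.2, -0.1, -1.1]
grip_width: 0.0214
finger_force: 0.0
```

```bash
python3 - <<'E'
from h import *
d=cam('wrist');S=cam('side');T=cam('top');s=sense();print(s['position'],s['grip_width'],s['force'])
im=np.zeros((600,800,3),np.uint8);im[:400,:480]=cv2.resize(d['img'][60:360,180:540],(480,400));im[:300,480:]=cv2.resize(S['img'][100:220,330:458],(320,300));im[300:600,480:]=cv2.resize(T['img'][140:260,360:488],(320,300))
cv2.imwrite('pics/m10.png',im[:,:,::-1])
E
```

```text
[ 0.55310539 -0.19217151  0.22216542] 0.021733050850216054 [-0.46936521 -0.65907879 -0.04192281]
```

play_rows(increments=[[0.6,0,0,0.5,0],[0.5,0,0,2,0],[0.5,0,0,3,0],[0.5,0,0,4,0],[0,0,0,3,0],[0,0,0,0,0],[0,0,0,0,0]])

```text
time: 28.6
position: [0.553, -0.1922, 0.3477]
tool_rot: [[-0.09, 0.996, 0.001], [0.996, 0.09, -0.0], [-0.001, 0.001, -1.0]]
force: [-0.0, 0.6, -1.2]
grip_width: 0.0835
finger_force: 0.0
```

```bash
python3 - <<'E'
from h import *
import pickle
d=cam('wrist');pickle.dump(d,open('w11.pkl','wb'));s=sense();print(s['position'])
h=cv2.cvtColor(d['img'],cv2.COLOR_RGB2HSV);V=h[...,2].astype(int)
print('pred pen white end, mid, bound, cap end',[np.round(proj(d,np.array([.552,-.192,.05])+np.array([-.089,.996,0])*k),0).tolist() for k in (-.067,0,.021,.067)])
for r in range(100,275,8): print(r,V[r,284:350:2])
E
```

```text
[ 0.55294049 -0.19216379  0.3468959 ]
pred pen white end, mid, bound, cap end [[319.0, 260.0], [319.0, 192.0], [319.0, 169.0], [319.0, 116.0]]
100 [ 73  68  70  68  68  72  66  71  69  78 153 224 237 201 165 179 185 183
 185 206 221 225 227 226 228 225 225 225 223 223 224 224 226]
108 [ 76  73  75  72  69  69  69  70  70  76 152 221 234 190 161 176 186 182
 184 171 169 187 190 191 193 192 190 190 189 187 189 191 195]
116 [ 74  72  73  74  79  78  74  72  78  78 146 219 236 191 109  81  82  85
  86  89  93  90  84  83  83  85  81  83  89  83  85  81  81]
124 [ 76  71  70  76  74  78  77  79  74  84 140 221 240 197  94  77  89  88
  90  93  88  81  80  82  78  81  80  84  83  85  82  84  81]
132 [ 77  73  71  71  68  70  74  75  73  72 132 220 245 210 101  73  80  82
  89  88  88  85  80  77  80  81  81  78  80  80  77  79  79]
140 [ 83  69  63  66  65  64  68  68  67  69 122 217 246 213 101  80  87  96
  95  96  97  85  81  78  78  81  80  81  78  77  80  81  82]
148 [ 81  67  68  69  67  65  66  66  68  67 114 212 246 216 108  73  85  90
  96  88  90  86  81  79  79  84  80  81  83  
[... 1400 characters left out ...]
  92]
236 [ 97  99  93  96  98 100 100 102  99  99 105 131 217 247 220 201 228 245
 251 255 255 254 217 115  94  93  96  90  94  94  94  95  92]
244 [ 99  99  98 100 101  99 100 101 101 105 104 126 211 246 222 198 226 244
 252 255 255 253 217 114  94  93  92  95  95  92  95  92  92]
252 [104 101 102 105 102 103 103 102 105 102 104 115 204 245 227 201 226 246
 255 255 255 253 214 116  94  93  93  93  95  92  91  95  90]
260 [107 107 102 108 108 107 104 107 105 105 105 113 198 245 241 220 229 238
 242 233 191 131 100  94  93  93  94  93  92  93  96  97  94]
268 [103 106 105 104 105 108 106 108 106 109 105 112 184 241 246 218 229 235
 235 235 236 238 238 236 236 237 237 236 236 235 234 232 231]
```

```bash
python3 - <<'E'
from h import *
import pickle
d=pickle.load(open('w11.pkl','rb'))
V=cv2.cvtColor(d['img'],cv2.COLOR_RGB2HSV)[...,2].astype(int)
print(V[148:158,307],V[224:238,309],V[90:100,330],V[256:264,320],V[162:174,320]);print(V[262:290,330])
a=np.array([-.089,.996]);p=np.array([.553,-.192])
for n,c,r,z in (('lipA',307,152.5,.05),('lipB',309,231.5,.05),('penW',320,260.5,.052),('bound',320,168,.056)):
    X=onz(d,c,r,z);print(n,X.round(4),((X[:2]-p)@a).round(4))
E
```

```text
[235 235 235 235 234 231 208 152  88  72] [ 97 101 114 127 146 167 191 215 232 240 242 241 240 241] [ 83  82  81  85  82  84 113 155 197 217] [253 253 251 247 242 237 237 236] [ 97  96  95  95  94  94 100 127 179 220 239 244]
[ 94 117 166 206 229 235 236 236 236 229 206 162 123 111 110 108 109 112
 114 113 115 112 110 111 111 109 101  96]
lipA [ 0.5383 -0.1574  0.05  ] 0.0358
lipB [ 0.5458 -0.2303  0.05  ] -0.0375
penW [ 0.5586 -0.2586  0.052 ] -0.0669
bound [ 0.5507 -0.1689  0.056 ] 0.0232
```

```bash
python3 - <<'E'
from h import *
d=cam('wrist');S=cam('side');T=cam('top')
im=np.zeros((600,800,3),np.uint8);im[:360,:360]=cv2.resize(d['img'][80:290,250:460],(360,360));im[:300,400:]=cv2.resize(S['img'][110:350,160:480],(400,300));im[300:,400:]=cv2.resize(T['img'][140:320,180:420],(400,300))
cv2.imwrite('pics/m12.png',im[:,:,::-1])
E
```

```text
(no output)
```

View pics/m12.png

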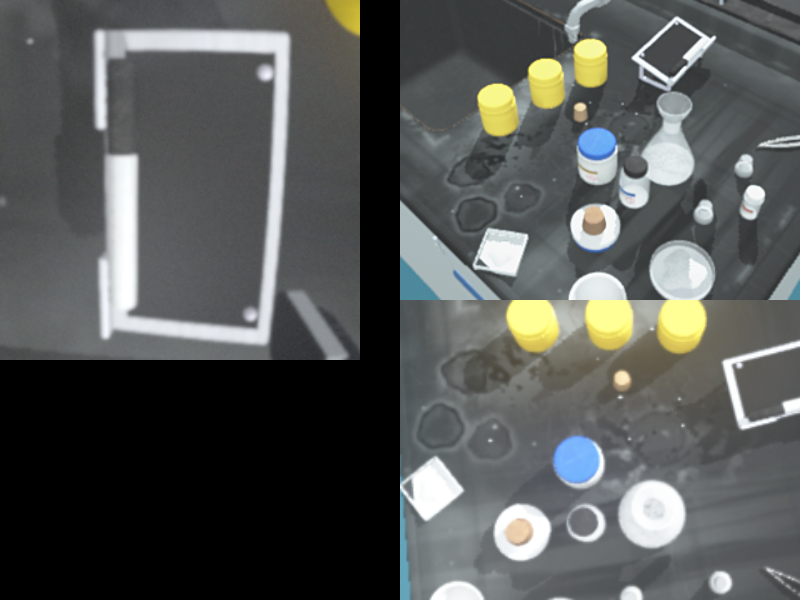

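The pen lies along the ledge against both lips, and the bottle, jar and bung stand upright in place. The top view gives lid (522,532), bung top (519,531), cap (585,522), jar lid (577,460) and flask rim (653,508). One numeric check before handing in.

```bash
python3 - <<'E'
from h import *
T=cam('top')
for n,x,y,z in (('box',522,532,.0225),('bung',519,530,.0485),('cap',585,521,.085),('jar',577,460,.0745),('rim',653,508,.146)):
    print(n,onz(T,180+(x-400)*.6-.2,140+(y-300)*.6-.2,z).round(4)[:2])
E
```

```text
box [0.4453 0.1997]
bung [0.447  0.1989]
cap [0.4428 0.1107]
jar [0.5212 0.1108]
rim [0.4416 0.027 ]
```

```bash
python3 -c "
from bench import hand_in;print(hand_in())"
```

```text
the job is handed in; nothing more can be done
None
```

The job is done and handed in, and no verdict came back: in the last pictures the bottle and jar are within about 2 mm of their places, the large bung is centred on the filter box lid wide end down, and the pen lies along the ledge against both lips, about 1 mm off centre.

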